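# Release the large vial with the feeder's jog lever

### The arm

A 6-joint arm with a two-finger parallel gripper is mounted at the origin on the work surface. World frame = base frame: x ahead of the robot, y to its left, z up, the work surface at z = 0. Lengths are in m, angles in rad, forces in N, time in s.
With the tool pointing down it reaches from about 0.375 to 0.9 m from the base axis. Payload 3.1 kg.
Tool frame: the origin (TCP) lies on the centre line of the jaws, within the pads' length; the fingertips stand 25 mm ahead of it and the grasp point (between the pads) lies 6 mm ahead of it (robot.tcp_to_tips is the distance from the TCP to the fingertips, in m); z points along the fingers, y is the direction in which the jaws open and shut (so a half turn about z gives the same grasp; the last joint's range is limited). The gripper opens to 85 mm and grips with 20 to 120 N. Pads are 22 mm wide; open, the fingers measure 114 mm over their backs; the gripper's body (76 mm by 85 mm) begins 54 mm behind the grasp point. The pads swing forward as they close: fully open they stand 13 mm farther back than shut.
Start: joints at [-1.47, 0.527, 1.433, -0, 1.181, -0.178], TCP at [0.173, -0.601, 0.256] pointing down, gripper open.
Joint ranges: [-3.08, 3.08], [-0.75, 2.2], [0.22, 2.44], [-1.43, 4.57], [0, 2.65], [-2.85, 2.85]. Speed limits (rad/s): [2.79, 2.79, 3.14, 3.14, 3.14, 3.14].

### API

Orientations are given as [roll, pitch, yaw] about the fixed x, y, z axes, in that order (R = Rz(yaw) Ry(pitch) Rx(roll)).
In Python, from plant import robot gives the robot as it stands.
- The arm moves only by the shell command python3 -m pendant 'ROWS'. ROWS is JSON, a list of rows, each a list of 5 numbers: the shift along the world's x, y, z in m, then the turn about the world's z in degrees, then the closure, from 0 (fully open) to 1 (shut). In form: [[x, y, z, turn, hand], ...]. A call has 1 to 12 rows; each row shifts and turns the commanded pose from where the row before left it; what a row does not reach is not made up. A row lasts 1/12 s, in which the tool goes at most 41.7 mm and 7.16 degrees, less where a joint would pass 70% of its speed; a pose out of reach is approached as far as the arm can. A call is refused whole if a number of a shift passes 0.0417 or a number of a turn 7.16, either way. A call with a gripper value outside its range is refused whole. The fingers move at their own pace and stop on an object; the grip force is fixed at half the most. Time passes only in rows, so rows that do not move let the fingers close. It gives the time, the measured TCP pose, the force and the opening at its end, in the units of the state.
- robot.observe(): the state, without advancing time (a new reading comes with each control period).
- robot.grab_frame(name): name is "side" or "top"; returns a dict with "image" (420x560x3 uint8, red, green, blue), "range_z" (420x560 float32, m along the optical axis (not along the pixel's ray), 0 where there is no reading), "intrinsics" (3x3 intrinsics, pixels), "rvec" (rotation vector, rad) and "tvec" (3), from world to camera coordinates, as OpenCV has them. Camera axes: x right, y down, z forward; pixel columns grow to the right and rows downward; lengths in m; the calibration is good to about 2 mm. A picture is of the moment at which its call begins.
- robot.sign_off(): hands the job in, once; it reports no verdict.
Trained networks look in a picture, given as the dict that the camera call returned (one of the last four; its "shot" number tells which), for a name from the list of things; names that differ only in an ending like _2 or _b are one class to them, and where a whole thing is asked for, a point or a joint stands for the part that bears it (a point fixed in the world has none). Each returns a list of dicts, best first, with "score" (0 to 1); they miss things now and then, are a little off and sometimes report something else, mostly with a low value. They report only what shows in the picture. A call takes as long as a camera call. They do not tell look-alikes from the thing itself.
- robot.search_frame(picture, target): "bbox" ([left, top, right, bottom] in pixels, round what is visible of it).
- robot.spot_point(picture, target): "pixel" ([column, row] in pixels: a listed point, or the origin of a listed thing).
The state is a dict: "time_s": time; "joint_pos": joint angles; "qd": joint speeds; "tau": joint torques, N m; "position": TCP position; "orientation": TCP orientation; "contact_force": force on the tool from outside, world axes, zero at the start; "torque": the same for the moment, N m; "gripper_width": opening from 0.0 (shut) to 1.0 (fully open).
Only numpy, scipy, OpenCV 4.12 (cv2) and the standard library are available. Lean on these libraries where they do the work, as an engineer would, in place of code of your own. Each camera call takes 0.05 s, during which the arm holds its last target.

### The job

Let the larger of the two vials out of the feeder: push the spring-centred lever at its front over towards that vial's lane, as far as it goes, hold it there until the vial has rolled down and lies still against the front lip, then let the lever spring back upright. The smaller vial must stay behind its gate; do not touch either vial, and do not disturb the other things on the bench.

Things in the scene. Friction and masses are not known exactly. Their poses are not given: they have to be found in the camera images.
- feeder: fixed steel vial feeder 262 x 200 mm, highest point 120 mm (rear). Origin on the bench below its gates; x points up the ramp, away from lip and lever, z up. Two lanes 70 mm wide centred at y = +-47 mm, 26 mm walls. Floor falls 12 deg to -x: 75 mm high at the gates (x = 0), 53 mm at the front lip (inner face x = -105 mm). A steel gate stands 9 mm above the floor in each lane at x = 0
- lever (a joint): tilt of the lever, rad: 0 upright, + leans to the feeder's +y, - to its -y, stops at +-0.45. A spring (0.8 N m/rad, about 4 N at the knob when full over) brings it back to 0 when let go. The gates ride on its rocker: leaning it towards a lane sinks that lane's gate, fully below the floor beyond 0.30 rad; the other gate rises and stays shut
- lever_knob (a point): centre of the lever's black ball knob, 26 mm wide, on an upright steel rod 8 mm thick, bare from 30 to 87 mm above the pivot. The pivot axis runs along the feeder's x, 100 mm below the knob; upright, the knob is at feeder x = -145, y = 0, z = 161 mm, in front of the lip. The air on both sides of it is free
- large_vial: loose amber glass vial with aluminium cap, lying across its lane behind the gate of either lane; 36 mm in diameter, 58 mm long, about 36 g; origin at mid-length on its axis. At rest against the front lip its origin is near feeder x = -88 mm
- small_vial: loose vial of the same kind, 18 mm in diameter, 41 mm long, about 11 g, origin at mid-length on its axis; behind the gate of the other lane
- flask: loose conical glass flask with an orange screw cap, 74 mm base, 102 mm tall, origin under its centre
- steel_cup: loose open steel cup, 64 mm wide, 50 mm tall, origin under its centre
- forceps: loose steel forceps lying flat, about 130 mm long and 7 mm thick, origin near the middle
- settle_dish: loose closed clear dish, 90 mm wide, 16 mm tall, origin under its centre
- spray_jar: loose white jar, 56 mm wide, 75 mm tall, origin under its centre
- spanner: loose steel spanner lying flat, 140 mm long, origin near the middle
- counterweight: loose steel disc weight, 48 mm wide, 30 mm tall, origin under its centre
Not all that is in view belongs to the job. What is shaped like the large_vial but yellow is not meant.

How it is judged:
On the way:
1. the large vial lies at the front lip while the lever is still held over (x of large_vial in the frame of feeder between -0.105 and -0.075 m and height (world z) of large_vial between 0.055 and 0.095 m and y of large_vial in the frame of feeder between -0.085 and 0.085 m and (value of joint lever above 0.25 rad or value of joint lever below -0.25 rad) and linear speed of large_vial below 0.05 m/s), for 0.2 s.
At the end, for the whole second after the job is handed in: the large vial lies still at the front lip (origin 75 to 105 mm in front of the gates, inside the feeder), the lever has sprung back upright (within 0.06 rad), and the small vial still lies behind its gate (origin 5 to 70 mm behind it) (x of large_vial in the frame of feeder between -0.105 and -0.075 m and height (world z) of large_vial between 0.055 and 0.095 m and y of large_vial in the frame of feeder between -0.085 and 0.085 m and linear speed of each of large_vial, small_vial below 0.03 m/s and value of joint lever between -0.06 and 0.06 rad and x of small_vial in the frame of feeder between 0.005 and 0.07 m); the robot touches nothing.
It fails at once if the small vial got past its gate (x of small_vial in the frame of feeder below 0 m).
It fails at once if the robot touched a vial ((contact force between large_vial and the fingers above 0.3 N or contact force between large_vial and the arm above 0.3 N) or (contact force between small_vial and the fingers above 0.3 N or contact force between small_vial and the arm above 0.3 N)).
It fails at once if another thing on the bench was shifted by more than 30 mm (distance of any of flask, steel_cup, forceps, settle_dish, spray_jar, spanner, counterweight from where it was at the start of the episode above 0.03 m).
It also fails if it takes over 32 s, if anything falls off the work surface, if the arm or the gripper's body presses on something with over 40 N, if the wrist force passes 120 N, or if a joint passes its speed limit or range.

## Working session

There is one attempt and no reset: what is moved stays moved. The work goes in short steps, Python scripts to look and compute and a shell command to move; the robot and the scene stay as the last step left them, time stands still between calls to the robot, and variables do not carry over. Pictures are saved under pics/ and viewed, and the job is handed in when it is done.

```bash
mkdir -p pics; ls
cat > h.py <<'E'
import numpy as np, cv2
from plant import robot
def cam(f):
    R,_=cv2.Rodrigues(np.array(f["rvec"],float)); return R,np.array(f["tvec"],float).reshape(3),np.array(f["intrinsics"],float)
def cloud(f):
    R,t,K=cam(f); z=f["range_z"]; v,u=np.mgrid[:z.shape[0],:z.shape[1]]
    P=np.stack([(u-K[0,2])/K[0,0]*z,(v-K[1,2])/K[1,1]*z,z],-1)
    W=(P-t)@R; W[z==0]=np.nan; return W
def ray(f,px):
    R,t,K=cam(f); d=R.T@np.array([(px[0]-K[0,2])/K[0,0],(px[1]-K[1,2])/K[1,1],1]); return -R.T@t,d/np.linalg.norm(d)
def atz(f,px,z):
    o,d=ray(f,px); return o+d*(z-o[2])/d[2]
def save(f,n): cv2.imwrite("pics/"+n,f["image"][:,:,::-1])
E
python3 - <<'E'
from h import *
import pickle
print(robot.observe()["position"],robot.observe()["orientation"])
for n in("top","side"):
    f=robot.grab_frame(n); save(f,n+"0.png"); pickle.dump(f,open(n+"0.pkl","wb"))
    print(n,-cam(f)[0].T@cam(f)[1])
    for k in ("feeder","lever_knob","large_vial","small_vial","lever"):
        print(k,robot.search_frame(f,k)[:3],robot.spot_point(f,k)[:3])
E
```

```text
pics
[ 0.17256623 -0.60000316  0.25532156] [-3.13942102e+00 -4.20792419e-04  2.79821935e-01]
top [0.44938534 0.02109382 1.31734427]
feeder [{'bbox': [265.5, 147.4, 332.9, 237.0], 'score': 0.8}] [{'pixel': [300.1, 180.4], 'score': 0.94}]
lever_knob [{'bbox': [276.6, 174.5, 325.4, 231.1], 'score': 0.67}] [{'pixel': [301.1, 223.8], 'score': 0.5}, {'pixel': [299.2, 180.9], 'score': 0.22}]
large_vial [{'bbox': [273.1, 163.3, 299.9, 177.1], 'score': 0.73}, {'bbox': [284.2, 117.5, 297.6, 135.6], 'score': 0.64}, {'bbox': [226.7, 154.5, 243.6, 201.1], 'score': 0.3}] [{'pixel': [290.5, 127.5], 'score': 0.63}]
small_vial [{'bbox': [310.0, 171.4, 322.2, 176.4], 'score': 0.49}] [{'pixel': [317.5, 174.6], 'score': 0.38}]Traceback (most recent call last):
  File "<stdin>", line 8, in <module>
ValueError: it knows: counterweight, feeder, flask, forceps, large_vial, lever_knob, settle_dish, small_vial, spanner, spray_jar, steel_cup
```

Run:
```python
from h import *
import pickle
f=robot.grab_frame("side"); save(f,"side0.png"); pickle.dump(f,open("side0.pkl","wb"))
print(-cam(f)[0].T@cam(f)[1])
for k in ("feeder","lever_knob","large_vial","small_vial"):
        print(k,robot.search_frame(f,k)[:3],robot.spot_point(f,k)[:3])
f=pickle.load(open("top0.pkl","rb"))
im=f["image"][100:260,180:400]; cv2.imwrite("pics/topz.png",cv2.resize(im[:,:,::-1],None,fx=3.6,fy=3.6))
```

```text
[-0.14401154  0.75269188  1.13671515]
feeder [{'bbox': [233.3, 157.3, 338.2, 248.7], 'score': 0.6}] [{'pixel': [279.0, 206.6], 'score': 0.87}]
lever_knob [{'bbox': [263.7, 177.6, 318.1, 220.6], 'score': 0.73}, {'bbox': [280.6, 173.7, 291.6, 182.8], 'score': 0.54}] [{'pixel': [311.8, 189.9], 'score': 0.73}]
large_vial [{'bbox': [227.8, 172.7, 240.9, 188.9], 'score': 0.67}, {'bbox': [254.3, 179.1, 277.0, 194.8], 'score': 0.59}] [{'pixel': [259.7, 189.7], 'score': 0.76}, {'pixel': [232.1, 182.3], 'score': 0.45}]
small_vial [{'bbox': [277.5, 175.3, 290.9, 181.9], 'score': 0.39}] [{'pixel': [285.1, 179.8], 'score': 0.57}]
```

View pics/top0.png

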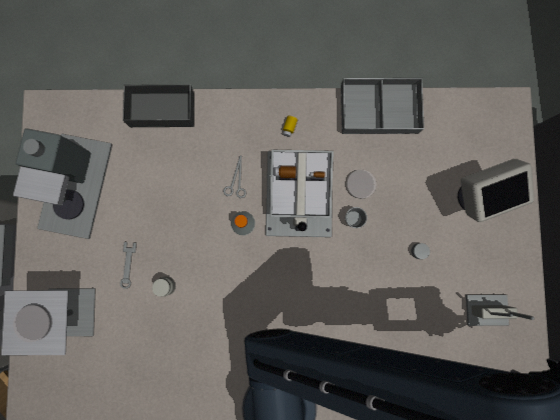

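View pics/side0.png

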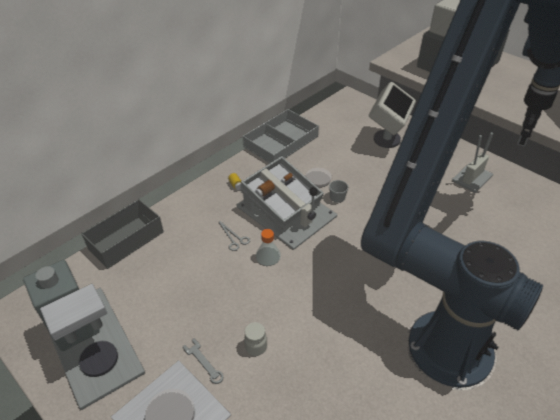

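View pics/topz.png

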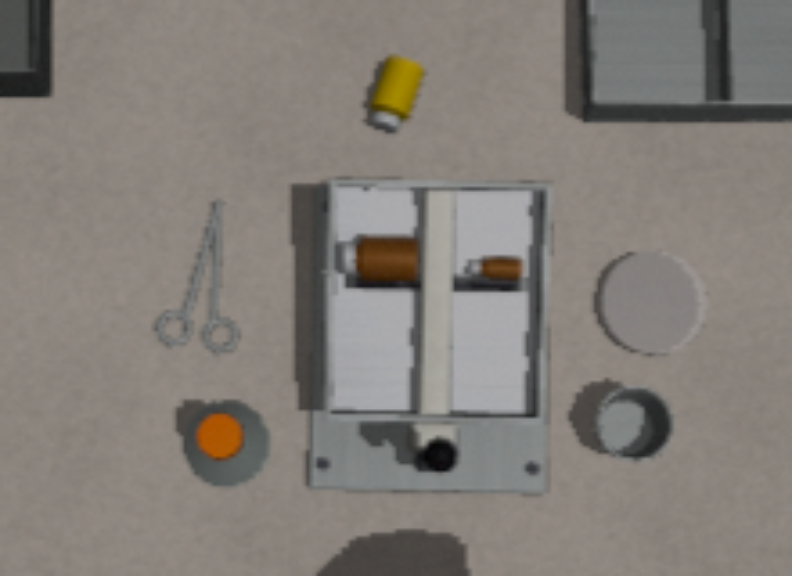

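The top view shows the feeder at (300,190). The large vial is in the left (+y) lane at (286,170), the small one in the right lane at (316,174), and the knob at (302,226). The yellow look-alike at (290,126) lies outside. Next I'll work out the feeder and knob poses.

Run:
```python
from h import *
import pickle
f=pickle.load(open("top0.pkl","rb")); s=pickle.load(open("side0.pkl","rb"))
W=cloud(f)
# knob: dark pixels z~0.15-0.18
m=(W[...,2]>0.145)&(W[...,2]<0.19)
m[:, :250]=0; m[:,350:]=0; m[:200]=0;m[245:]=0
p=W[m]; print("knob top",len(p),np.round(p,3).tolist()[:40])
# triangulate knob
def dark(fr,box):
    c0,r0,c1,r1=box; g=fr["image"][r0:r1,c0:c1].max(2); mm=(g<35).astype(np.uint8)
    n,l,st,ce=cv2.connectedComponentsWithStats(mm); 
    return [(st[i].tolist(),(ce[i]+[c0,r0]).round(1).tolist()) for i in range(1,n) if st[i][4]>8]
print(dark(f,(285,210,320,240)),dark(s,(290,170,330,225)))
# feeder outline: points z>0.03 in region
h=W[...,2]; reg=np.zeros(h.shape,bool); reg[140:245,255:345]=1
m=reg&(h>0.005)&(h<0.14)
r=cv2.minAreaRect(W[m][:,:2].astype(np.float32)); print("rect",r, cv2.boxPoints(r).round(3).tolist())
m=reg&(h>0.075)&(h<0.14)
r=cv2.minAreaRect(W[m][:,:2].astype(np.float32)); print("rect hi",r)
for k,px in dict(bl=(266,236.5),br=(331.5,236.5)).items(): print(k,atz(f,px,0.006))
im=s["image"][140:260,200:360]; cv2.imwrite("pics/sidez.png",cv2.resize(im[:,:,::-1],None,fx=5,fy=5))
```

```text
knob top 72 [[0.534, -0.059, 0.169], [0.534, -0.064, 0.169], [0.534, -0.066, 0.171], [0.534, -0.069, 0.171], [0.534, -0.072, 0.171], [0.532, -0.056, 0.166], [0.532, -0.058, 0.172], [0.532, -0.061, 0.173], [0.532, -0.064, 0.171], [0.531, -0.066, 0.174], [0.531, -0.069, 0.174], [0.532, -0.072, 0.169], [0.532, -0.075, 0.165], [0.53, -0.054, 0.164], [0.529, -0.056, 0.171], [0.529, -0.058, 0.17], [0.529, -0.061, 0.175], [0.529, -0.063, 0.175], [0.529, -0.066, 0.171], [0.529, -0.069, 0.175], [0.529, -0.071, 0.175], [0.529, -0.075, 0.166], [0.527, -0.053, 0.169], [0.526, -0.056, 0.17], [0.526, -0.058, 0.172], [0.526, -0.061, 0.174], [0.526, -0.063, 0.178], [0.526, -0.066, 0.171], [0.526, -0.069, 0.174], [0.526, -0.071, 0.174], [0.526, -0.074, 0.174], [0.527, -0.078, 0.162], [0.524, -0.053, 0.166], [0.524, -0.056, 0.17], [0.524, -0.058, 0.17], [0.524, -0.061, 0.174], [0.523, -0.063, 0.175], [0.524, -0.066, 0.173], [0.523, -0.068, 0.177], [0.524, -0.072, 0.169]]
[([11, 13, 10, 8, 62], [301.0, 226.4])] []
rect ((0.6407893896102905, -0.07026517391204834), (0.2749432325363159, 0.3218434154987335), 89.63374328613281) [[0.4790000021457672, -0.2070000022649765], [0.8009999990463257, -0.20900000631809235], [0.8029999732971191, 0.06599999964237213], [0.48100000619888306, 0.06800000369548798]]
rect hi ((0.6353867053985596, -0.06854995340108871), (0.17616000771522522, 0.21717913448810577), 88.4901351928711)
bl [0.50318116 0.0337002  0.006     ]
br [ 0.50191965 -0.16475401  0.006     ]
```

View pics/sidez.png

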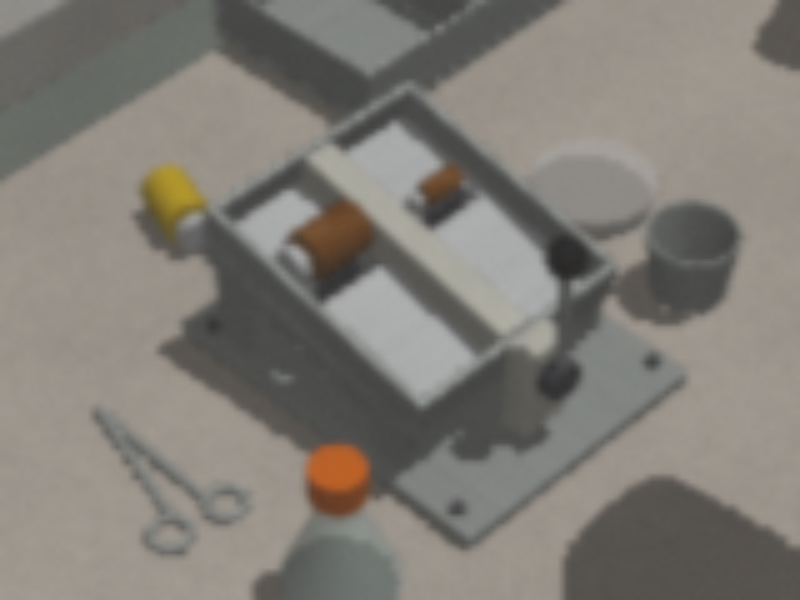

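Run:
```python
from h import *
import pickle
f=pickle.load(open("top0.pkl","rb"));s=pickle.load(open("side0.pkl","rb"))
W=np.concatenate([cloud(f).reshape(-1,3),cloud(s).reshape(-1,3)]);W=W[~np.isnan(W).any(1)]
a=np.array([.173,-.601]);b=np.array([.524,-.13])
for t in np.linspace(0,1,9):
    c=a+t*(b-a); d=np.hypot(*(W[:,:2]-c).T); q=W[(d<0.09)&(W[:,2]<0.6)]; print(c.round(3),np.sort(q[:,2])[-5:].round(3) if len(q) else None,len(q))
# knob triangulation via side dark blob
o1,d1=ray(f,(301,226.4)); o2,d2=ray(s,(200+567/5,140+257/5))
A=np.stack([d1,-d2],1); t=np.linalg.lstsq(A,o2-o1,rcond=None)[0]; print(o1+t[0]*d1,o2+t[1]*d2)
# neighbours heights around lever
for y in np.arange(-.2,.16,.03):
    q=W[(abs(W[:,0]-.524)<.05)&(abs(W[:,1]-y)<.015)&(W[:,2]<.3)]; print(round(y,2),q[:,2].max().round(3))
```

```text
[ 0.173 -0.601] [0.488 0.491 0.493 0.493 0.493] 6112
[ 0.217 -0.542] [0.547 0.548 0.549 0.55  0.55 ] 6888
[ 0.261 -0.483] [0.594 0.594 0.595 0.598 0.599] 4804
[ 0.305 -0.424] [0.009 0.01  0.01  0.011 0.012] 3885
[ 0.349 -0.366] [0.009 0.009 0.01  0.011 0.011] 3160
[ 0.392 -0.307] [0.009 0.01  0.01  0.01  0.011] 3016
[ 0.436 -0.248] [0.045 0.045 0.052 0.053 0.056] 3718
[ 0.48  -0.189] [0.081 0.081 0.082 0.082 0.084] 4525
[ 0.524 -0.13 ] [0.176 0.176 0.177 0.177 0.178] 5054
[ 0.52324676 -0.06167098  0.16100585] [ 0.52013401 -0.06417866  0.16098651]
-0.2 0.056
-0.17 0.019
-0.14 0.084
-0.11 0.084
-0.08 0.177
-0.05 0.178
-0.02 0.082
0.01 0.084
0.04 0.082
0.07 0.049
0.1 0.109
0.13 0.108
```

```bash
python3 -m pendant '[[0.01,0.03,0,-4,1],[0.02,0.03,0,-4,1],[0.022,0.03,0,-4,1],[0.022,0.03,0,-4,1],[0.022,0.03,0,0,1],[0.022,0.03,0,0,1],[0.022,0.03,0,0,1],[0.022,0.03,0,0,1],[0.022,0.03,0,0,1],[0.022,0.03,0,0,1],[0.022,0.03,0,0,1],[0.022,0.03,0,0,1]]'
```

```text
time_s: 1.95
position: [0.4235, -0.2392, 0.2566]
orientation: [3.141, -0.001, 0.0]
contact_force: [-0.0, -0.3, -0.4]
gripper_width: -0.003
```

```bash
python3 -m pendant '[[0.025,0.025,0,0,1],[0.025,0.025,0,0,1],[0.025,0.025,0,0,1],[0.025,0.02,-0.02,0,1],[0,0,-0.03,0,1],[0,0,-0.03,0,1],[0,0,-0.025,0,1],[0,0,0,0,1]]'
python3 - <<'E'
from h import *
for n in("top","side"):
    f=robot.grab_frame(n); im=f["image"]
    im=im[130:250,220:380] if n=="top" else im[120:240,220:380]
    cv2.imwrite(f"pics/{n}1.png",cv2.resize(im[:,:,::-1],None,fx=4.5,fy=4.5))
E
```

```text
time_s: 2.62
position: [0.5198, -0.1439, 0.147]
orientation: [-3.137, 0.009, 0.001]
contact_force: [-0.3, 0.0, -0.2]
gripper_width: -0.001
```

View pics/side1.png

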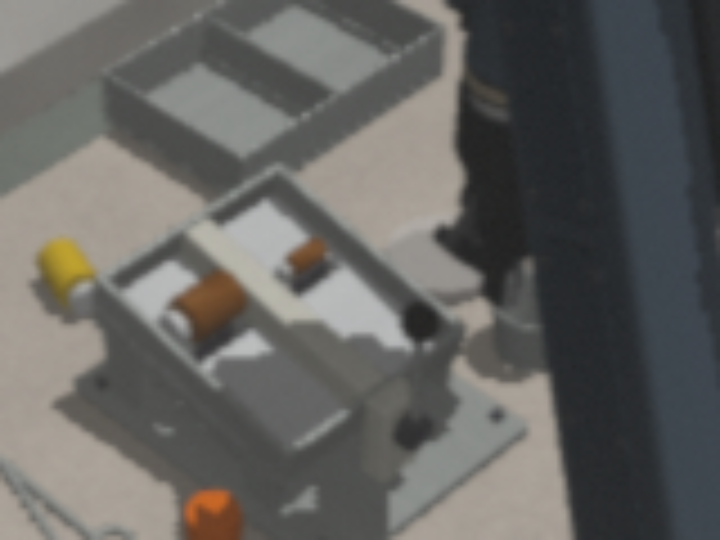

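View pics/top1.png

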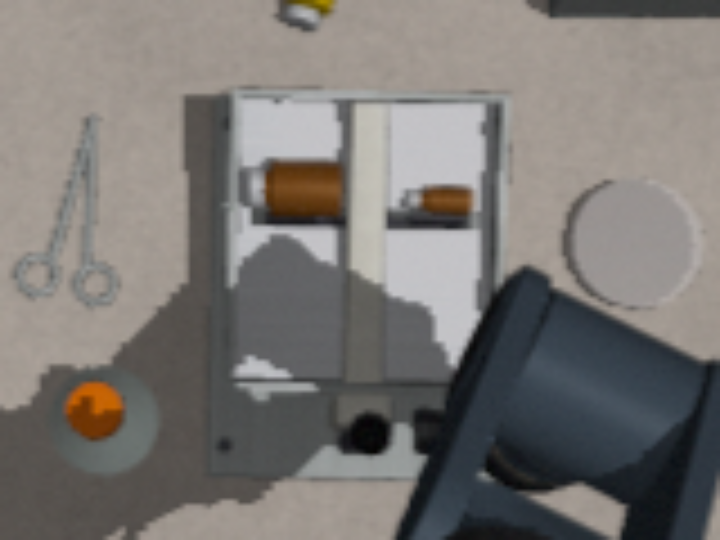

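```bash
python3 -m pendant '[[0.003,0.015,0,0,1],[0,0.015,0,0,1],[0,0.01,0,0,1],[0,0.01,0,0,1],[0,0.01,0,0,1],[0,0,0,0,1]]'
python3 -m pendant '[[0,0.01,0,0,1],[0,0.01,0,0,1],[0,0,0,0,1]]'
```

```text
time_s: 3.22
position: [0.5266, -0.0845, 0.1528]
orientation: [3.141, -0.003, 0.002]
contact_force: [0.2, -0.4, 6.4]
gripper_width: -0.0
time_s: 3.47
position: [0.5261, -0.0646, 0.1518]
orientation: [3.142, -0.002, 0.001]
contact_force: [-0.1, -0.8, 3.7]
gripper_width: 0.002
```

Run:
```python
from h import *
print(robot.observe()["contact_force"])
for n in("top","side"):
    f=robot.grab_frame(n); im=f["image"]
    im=im[130:250,220:380] if n=="top" else im[120:240,220:380]
    cv2.imwrite(f"pics/{n}2.png",cv2.resize(im[:,:,::-1],None,fx=4.5,fy=4.5))
```

```text
[-0.05948242 -0.84327989  3.73740882]
```

View pics/side2.png

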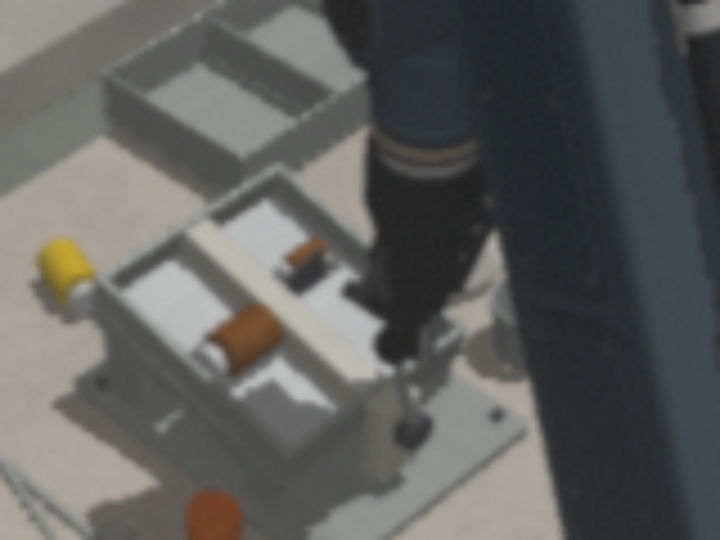

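View pics/top2.png

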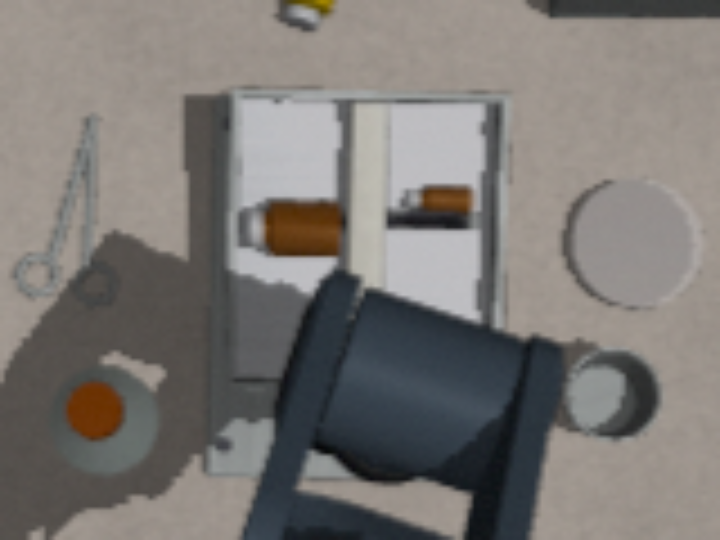

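```bash
python3 -m pendant '[[0,0.006,0,0,1],[0,0.006,0,0,1],[0,0,0,0,1]]'
python3 -m pendant '[[0,0.003,0,0,1],[0,0,0,0,1]]'
python3 -m pendant '[[0,0.002,0,0,1],[0,0,0,0,1]]'
```

```text
time_s: 3.82
position: [0.5258, -0.0534, 0.151]
orientation: [3.141, -0.0, 0.001]
contact_force: [0.8, -2.0, -0.2]
gripper_width: 0.002
time_s: 3.98
position: [0.5257, -0.0508, 0.1509]
orientation: [3.141, 0.0, 0.001]
contact_force: [1.8, -3.1, -2.8]
gripper_width: 0.001
time_s: 4.15
position: [0.5255, -0.0488, 0.151]
orientation: [3.141, 0.0, 0.001]
contact_force: [2.1, -4.3, -3.2]
gripper_width: -0.005
```

```bash
python3 -m pendant '[[0,0.002,0,0,1],[0,0,0,0,1]]'
python3 -m pendant '[[0,0.002,0,0,1],[0,0,0,0,1]]'
python3 - <<'E'
from h import *
for n in("top","side"):
    f=robot.grab_frame(n); im=f["image"]
    im=im[130:250,220:380] if n=="top" else im[120:240,220:380]
    cv2.imwrite(f"pics/{n}3.png",cv2.resize(im[:,:,::-1],None,fx=4.5,fy=4.5))
    print(n,robot.spot_point(f,"lever_knob")[:2],robot.spot_point(f,"large_vial")[:2])
E
```

```text
time_s: 4.32
position: [0.5254, -0.0468, 0.151]
orientation: [3.141, 0.001, 0.001]
contact_force: [1.2, -5.3, -3.8]
gripper_width: 0.001
time_s: 4.48
position: [0.5254, -0.0453, 0.1511]
orientation: [3.14, 0.001, 0.001]
contact_force: [0.7, -6.1, -4.2]
gripper_width: -0.001
top [] [{'pixel': [287.6, 126.9], 'score': 0.57}]
side [{'pixel': [302.2, 199.3], 'score': 0.61}] [{'pixel': [233.1, 183.2], 'score': 0.71}, {'pixel': [286.8, 214.1], 'score': 0.46}]
```

View pics/side3.png

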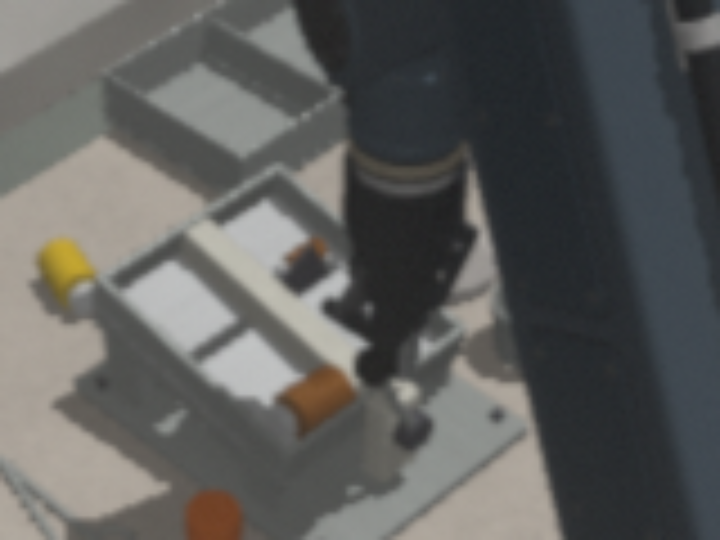

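View pics/top3.png

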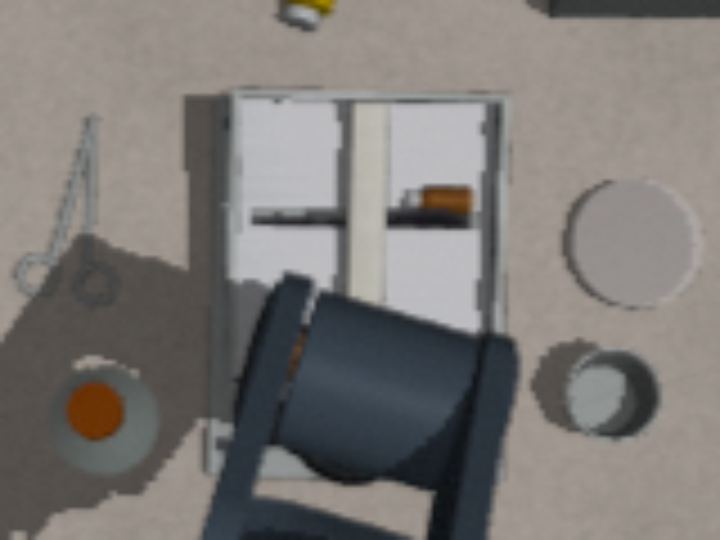

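```bash
python3 - <<'E'
from h import *
import pickle
s=pickle.load(open("side0.pkl","rb"))
for px in [(313.4,191.4),(303.3,200.7),(302.2,199.3)]:
    o,d=ray(s,px); t=(0.521-o[0])/d[0]; print(px,(o+t*d).round(4))
    # circle: knob at y0+0.1 sin, z=.061+.1cos; best angle
    best=min(((np.linalg.norm(np.cross(np.array([.521,-.064+.1*np.sin(a),.061+.1*np.cos(a)])-o,d)),a) for a in np.linspace(-.2,.7,181))); print(best)
E
python3 -m pendant '[[0,0.001,0,0,1],[0,0,0,0,1]]'
```

```text
(313.4, 191.4) [ 0.521  -0.0652  0.1597]
(np.float64(0.0007228150056807592), np.float64(-0.005000000000000032))
(303.3, 200.7) [ 0.521  -0.0221  0.1527]
(np.float64(0.0004246885593663546), np.float64(0.4249999999999999))
(302.2, 199.3) [ 0.521  -0.0171  0.1617]
(np.float64(0.0053246983175939495), np.float64(0.41499999999999987))
time_s: 4.95
position: [0.5254, -0.0451, 0.1511]
orientation: [3.139, 0.001, 0.002]
contact_force: [-0.3, -9.8, -5.2]
gripper_width: -0.002
```

The force jumped to 9.8 N for 0.2 mm of travel, so the lever is at its stop. I'll hold it there and check that the vial is still.

```bash
python3 -m pendant '[[0,0,0,0,1],[0,0,0,0,1],[0,0,0,0,1],[0,0,0,0,1],[0,0,0,0,1],[0,0,0,0,1],[0,0,0,0,1],[0,0,0,0,1],[0,0,0,0,1],[0,0,0,0,1],[0,0,0,0,1],[0,0,0,0,1]]'
python3 - <<'E'
from h import *
import pickle
f=robot.grab_frame("side"); pickle.dump(f,open("side4.pkl","wb")); im=f["image"][120:240,220:380]
old=cv2.imread("pics/side3.png")
cv2.imwrite("pics/side4.png",cv2.resize(im[:,:,::-1],None,fx=4.5,fy=4.5))
print(cv2.absdiff(old,cv2.imread("pics/side4.png"))[350:450,250:370].mean())
W=cloud(f); I=f["image"].astype(int); m=np.zeros(I.shape[:2],bool); m[195:225,275:302]=1
m&=(I[...,0]-I[...,2]>40); p=W[m]; print(m.sum(),np.nanmedian(p,0),np.nanmin(p,0),np.nanmax(p,0))
E
python3 -m pendant '[[0,0,0,0,1],[0,0,0,0,1],[0,0,0,0,1],[0,0,0,0,1],[0,0,0,0,1],[0,0,0,0,1]]'
```

```text
time_s: 5.95
position: [0.5254, -0.0451, 0.1511]
orientation: [3.139, 0.001, 0.002]
contact_force: [-0.1, -9.2, -3.4]
gripper_width: 0.003
0.5660555555555555
115 [ 0.57213856 -0.02562389  0.09022384] [ 0.56228363 -0.04901902  0.07477653] [ 0.58897416 -0.0038229   0.09717394]
time_s: 6.5
position: [0.5254, -0.0452, 0.1511]
orientation: [3.139, 0.001, 0.001]
contact_force: [-0.4, -9.9, -4.2]
gripper_width: -0.0
```

View pics/side4.png

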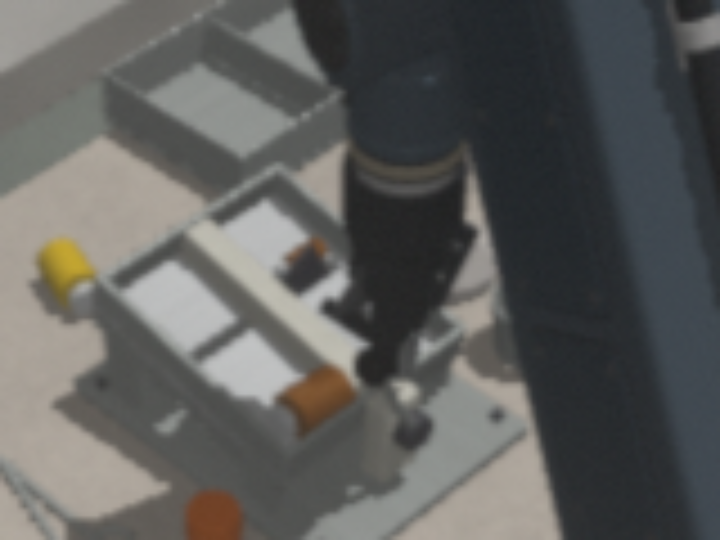

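The vial lies still at the lip (side view (290,208), unchanged between frames). The small vial is still behind its raised gate at (288,174). I'll let the lever back slowly, keeping the fingers on it so it doesn't overshoot.

```bash
python3 -m pendant '[[0,-0.004,0,0,1],[0,-0.005,0,0,1],[0,-0.005,0,0,1],[0,-0.005,0,0,1],[0,-0.005,0,0,1],[0,-0.005,0,0,1],[0,-0.004,0,0,1],[0,-0.004,0,0,1],[0,-0.003,0,0,1],[0,-0.003,0,0,1],[0,-0.003,0,0,1],[0,-0.003,0,0,1]]'
python3 -m pendant '[[0,-0.003,0,0,1],[0,-0.003,0,0,1],[0,-0.005,0,0,1],[0,-0.01,0,0,1],[0,-0.02,0,0,1],[0,-0.03,0.0,0,1],[0,0,0.03,0,1],[0,0,0.03,0,1],[-0.02,-0.02,0.02,0,1],[-0.03,-0.03,0,0,1],[-0.03,-0.03,0,0,1],[-0.03,-0.03,0,0,1]]'
python3 -m pendant '[[-0.02,-0.03,0,0,1],[-0.01,-0.03,0,0,1],[0,0,0,0,1],[0,0,0,0,1],[0,0,0,0,1],[0,0,0,0,1]]'
python3 - <<'E'
from h import *
import pickle
for n in("top","side"):
    f=robot.grab_frame(n); pickle.dump(f,open(n+"5.pkl","wb")); im=f["image"]
    save(f,n+"5.png")
    im=im[130:250,220:380] if n=="top" else im[120:240,220:380]
    cv2.imwrite(f"pics/{n}5z.png",cv2.resize(im[:,:,::-1],None,fx=4.5,fy=4.5))
    if n=="top":
        W=cloud(f); I=f["image"].astype(int)
        for nm,(c0,r0,c1,r1) in dict(L=(268,150,300,225),S=(303,150,330,225)).items():
            m=np.zeros(I.shape[:2],bool); m[r0:r1,c0:c1]=1; m&=(I[...,0]-I[...,2]>40); p=W[m]; print(nm,m.sum(),np.nanmedian(p,0),np.nanmin(p,0),np.nanmax(p,0))
        h=W[...,2];m=(h>.15)&(h<.19); m[:, :280]=0; m[:,325:]=0; m[:210]=0;m[245:]=0; print("knob",W[m].mean(0))
E
```

```text
time_s: 7.5
position: [0.5247, -0.0924, 0.1537]
orientation: [-3.141, 0.001, 0.001]
contact_force: [-5.0, -0.8, 17.0]
gripper_width: 0.004
time_s: 8.5
position: [0.4162, -0.2723, 0.2317]
orientation: [-3.141, -0.001, 0.002]
contact_force: [-0.0, -1.2, -1.1]
gripper_width: 0.001
time_s: 9.0
position: [0.3874, -0.3305, 0.2309]
orientation: [-3.14, 0.001, 0.002]
contact_force: [0.0, 0.6, -0.8]
gripper_width: 0.0
L 180 [ 0.58032391 -0.02750805  0.09064212] [ 0.56419039 -0.05051337  0.0783734 ] [ 0.59847449 -0.00463708  0.09851404]
S 51 [ 0.67757768 -0.11969739  0.09496744] [ 0.67128716 -0.13466855  0.08735497] [ 0.6842669  -0.1059246   0.10025713]
knob [ 0.52403179 -0.0648109   0.17068856]
```

View pics/top5z.png

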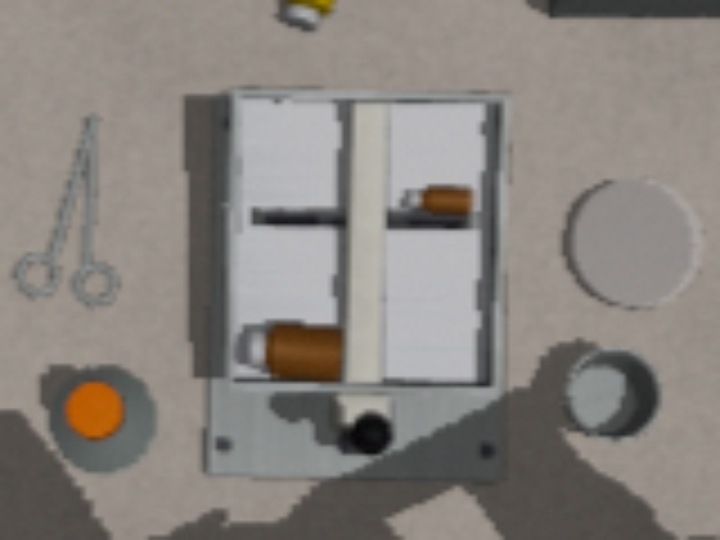

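View pics/side5z.png

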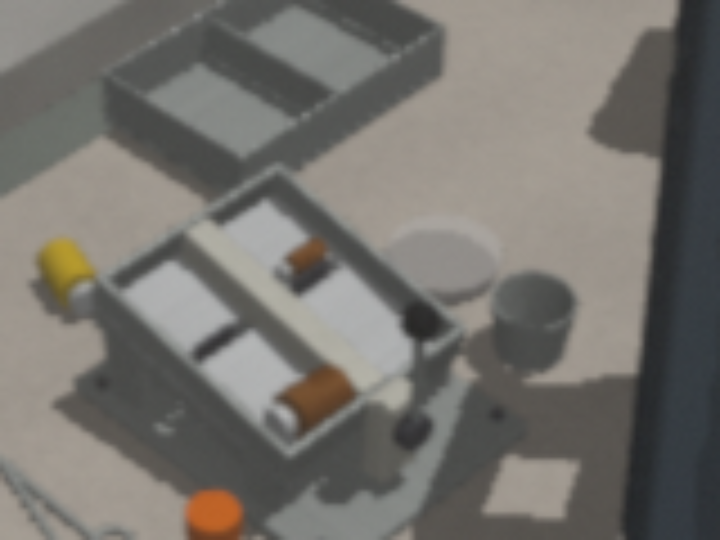

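The large vial lies at the lip and the lever is upright. The small vial is still behind its gate, and the neighbouring things are where they were. Handing in.

```bash
python3 -c "
from plant import robot
print(robot.observe()['contact_force']); print(robot.sign_off())"
```

```text
[0.30617647 0.57782945 0.92703391]
the job is handed in; nothing more can be done
None
```

I let the large vial out, and it lies against the front lip. The job is handed in at about 9 s of the 32 s; `sign_off` reports no verdict.

With the gripper shut, I pushed the knob towards the large vial's lane (the feeder's +y) until it met the stop. At the stop the force rose to about 10 N with almost no further travel, and I estimated the tilt from the side picture at about 0.42 to 0.45 rad. I held the lever there for about 2 s, with the vial at the lip and unchanged between two pictures. Then I brought the lever back slowly with the fingers still against it and moved the arm clear.

The last pictures showed:
- **Large vial:** at feeder x of about -88 mm, lying against the lip.
- **Small vial:** behind its gate, about 9 mm up the ramp. The limit is 5 mm, so with a camera calibration good to about 2 mm the margin is small. It looked unmoved from the first picture.
- **Lever:** upright, with the knob back at y = -0.065 m, within 1 mm of its starting position.
- **Other things:** those near the feeder looked unmoved. I did not measure them or check the spanner, jar and weight in the last pictures.

**Odd reading:** the vertical force read 17 N for a moment while the lever was going back, and 6 N while I was approaching it. I did not find the cause. It had gone by the next reading, and the final force was about 1 N.

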